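# Fetch the hanging instrument cassette out of the deep soaking tank with the hook rod

### The job

Take the blue-handled hook rod from its stand and, using its hook only (keep the gripper's fingers off the cassette), fetch the small orange-lidded instrument cassette that hangs by its cross bar deep in the clear tank: lift the bar just over the lips of its two brackets, draw it out from under their roofs and raise it out. Go by feel and be gentle, as the clear tank and the cassette must not be pressed or pulled with more than about 15 N. Stand the cassette upright on the black pad of the dissecting tray, take the hook away from it, and put the rod back in its stand, leaving everything else on the bench where it is.

Things in the scene. Friction and masses are not known exactly. Their poses are not given: they have to be found in the camera images.
- rod: Telescopic hook rod, 150 g, loose, upright in its stand. Origin: centre of the underside of its black square collar (36 x 36 x 5 mm), z up. Above it the blue handle, below it a dark tube, then a steel shank (8 mm diameter) drawn out of the tube, ending in a hook that points to +x. Under less than 60 N the shank does not slide in the tube, but the hook is sprung: it gives 1 mm per 4 N along the rod, up to 4 mm up or down.
- handle (a point): Middle of the rod's blue handle, 32.5 mm above the rod's origin, axes as the rod: a block 28 mm along x, 18 mm along y, 55 mm tall, its foot on the collar. Grip it from above across its 18 mm (y).
- tube_end (a point): Lower end of the rod's dark tube (12 mm diameter), on the rod's axis, 55 mm below the rod's origin. The hook's underside is 50 to 70 mm below this point: how far the shank is drawn out differs every time and is NOT reported. Find it by feel, e.g. lower the hook's underside gently on the top of the cassette's bar. Hook, in the rod's x: foot (6 mm thick, 12 wide) from -4 to 22 mm; upturned yellow tip from 17 to 22, 7 mm tall; throat 4 to 17.
- stand_seat (a point): Where the rod's origin lies when home in the grey stand (fixed; left or right of the tank), axes alike: midway between two tines along x, on their tops, 140 mm above the bench. Red strips, 4 mm high, locate the collar with 3 to 4 mm play each way. A post (140 mm tall) joins the tines from x = 44 to 60 mm here; the grey foot plate is 120 x 100 x 10 mm.
- fork (a point): Open end of the stand's fork, 22 mm to the stand's -x from the seat. The gap between the tines is 20 mm. Lift the rod at least 6 mm and draw it out to the stand's -x (or lift it straight up, the foot passes lengthwise); bring it back the same way.
- tank: Clear square tank with a blue rim, fixed. Origin: centre of its underside, z up. Outside 92 x 92 mm, 150 mm tall, walls and floor 4 mm. On each side wall (y = +42 and -42 mm) a C-shaped bracket reaches 12 mm inwards (|y| = 30 to 42 mm) and is open to the tank's -x, the side towards the robot.
- mouth (a point): Centre of the tank's open top, 84 x 84 mm clear, 150 mm above the bench. Axes as the tank.
- ledge (a point): Point midway between the two brackets, level with the tops of their steel ledges, 60 mm above the tank's underside, 14 mm to the tank's +x of its middle; axes as the tank. From this point: ledges x = -10 to +10 mm; lip at the open end x = -14 to -10, 6 mm high; back at x = +8; blue roof 17 mm above the ledges from x = -18 to +12 mm.
- cassette: Closed steel cassette with orange lid, 42 x 52 mm, loose, 175 to 325 g. Origin: centre of its underside, z up; lid's top at z = 26 mm. Two uprights (y = +-21.5 mm, 3 mm thick) carry an orange cross bar along y, 6 mm diameter, 78 mm long. At the start the bar's ends lie on the two ledges in the tank, axes as the tank. Hook it in the middle.
- bar (a point): Centre of the cross bar, 53 mm above the cassette's underside; 24 mm are free between bar and lid. To come out, the bar must rise more than 6 and less than 11 mm off the ledges (lip below, roof above), then go to the tank's -x until it is 21 to 34 mm from point ledge (further, the cassette meets the front wall), and only then up.
- pad (a point): Centre of the black pad's top in the aluminium dissecting tray (fixed), 14 mm above the bench. Pad 192 mm (x) by 232 mm (y); the tray's rim stands 22 mm above it. The cassette may stand anywhere within 70 mm (x) and 90 mm (y) of this point, any way round, clear of the forceps. On the other side of the tank from the stand.
- tray: The dissecting tray itself: outside 200 mm (x) by 240 mm (y), 36 mm tall, origin under its centre.
- forceps: Steel forceps, 110 x 11 x 6 mm, loose, lying along x on the tray's pad; origin under the middle. Leave it.
- petri: Glass dish, 90 mm diameter, 15 mm tall, loose, on the bench in front of the tank; origin under its centre. Leave it.
- beaker: Glass beaker, 70 mm diameter, 90 mm tall, loose, beyond the tank; origin under its centre. Leave it.
- jar: Amber specimen jar, 64 mm diameter, 80 mm tall, loose, beyond the tank; origin under its centre. Leave it.
- washer: White bottle with red cap, 64 mm diameter, 160 mm tall, loose, beyond the tank; origin under its centre. Leave it.
- probe: Hand tool with yellow handle, 120 mm long, loose, on the bench near the robot; lying along its x. Leave it.
There are look-alikes about, which are no part of the job. There is more than one size of the rod; the one meant has the size given above.

How it is judged:
By the outcome, as a careful person would: the job done as asked, in the order asked, and still so for the second after the job is handed in, with the robot touching nothing.
It also fails if it takes over 72 s, if anything falls off the work surface, if the arm or the gripper's body presses on something with over 40 N, if the wrist force passes 120 N, or if a joint passes its speed limit or range.

### The arm

A 6-joint arm with a two-finger parallel gripper is mounted at the origin on the work surface. World frame = base frame: x ahead of the robot, y to its left, z up, the work surface at z = 0. Lengths are in m, angles in degrees, forces in N, time in s.
With the tool pointing down it reaches from about 0.3 to 0.75 m from the base axis. Payload 8.5 kg.
Tool frame: the origin (TCP) lies between the finger pads; the fingertips stand 22 mm ahead of it and the grasp point (between the pads) lies 3 mm ahead of it (env.nose_length is the distance from the TCP to the fingertips, in m); z points along the fingers, x is the direction in which the jaws open and shut, and the axes are right-handed (so a half turn about z gives the same grasp; the last joint's range is limited). The gripper opens to 85 mm and grips with 20 to 120 N. Pads are 22 mm wide; open, the fingers measure 114 mm over their backs; the gripper's body (76 mm by 85 mm) begins 54 mm behind the grasp point. The pads swing forward as they close: fully open they stand 13 mm farther back than shut.
Start: joints at [-85.044, 21.807, 74.336, -0, 83.858, -12.336], TCP at [0.163, -0.525, 0.222] pointing down, gripper open.
Joint ranges: [-178.18, 178.18], [-50.72, 133.34], [12.68, 142.11], [-81.47, 261.47], [9.98, 163.14], [-165.26, 165.26]. Speed limits (degrees/s): [136.94, 136.94, 180, 180, 180, 180].

### API

Orientations are given as a 3x3 rotation matrix whose columns are the frame's x, y, z axes.
In Python, from rig import env gives the robot as it stands.
- The arm moves only by the tool arm_command, never from a script. Its argument "steps" is a list of rows, each an object with "delta_pos": the shift along the world's x, y, z in mm, a list of three; "dr": the turn, a rotation vector about the world's x, y, z in degrees, a list of three. In form: [{"delta_pos": [dx, dy, dz], "dr": [wx, wy, wz]}, ...]. A call has 1 to 20 rows; each row shifts and turns the commanded pose from where the row before left it; what a row does not reach is not made up. A row lasts 1/10 s, in which the tool goes at most 50 mm and 8.59 degrees, less where a joint would pass 70% of its speed; a pose out of reach is approached as far as the arm can. A call with a gripper value outside its range is refused whole. "grip" is the opening, from 0 (shut) to 1 (fully open), set as the call begins (left out, the last holds). The fingers move at their own pace and stop on an object; "squeeze" is the grip in N (left out, the last holds). Time passes only in rows, so rows that do not move let the fingers close. It gives the time, the measured TCP pose, the force and the opening at its end, in the units of the state.
- env.observe(): the state, without advancing time (a new reading comes with each control period).
- env.get_image(name): name is "scene" or "top" or "wrist"; returns the picture (384x512x3 uint8, blue, green, red); there is no depth.
- env.get_calibration(name): a dict with "fx", "fy", "cx", "cy" (pixels), "k1" (the pictures are not rectified: a ray, as slopes to the right and down, at radius r is drawn at 1 + k1 r^2 times it, then the intrinsics apply), "view" (4x4, takes a point from world to camera coordinates). Camera axes: x right, y up, looking along -z (the intrinsics and any distortion apply to the point x, -y, -z); pixel columns grow to the right and rows downward; lengths in m; the calibration is good to about 2 mm. A picture is of the moment at which its call begins: read the wrist's pose just before it. get_calibration takes no time and is no camera call; for the wrist camera it gives the pose at the moment of the call.
- env.close_job(): hands the job in, once; it reports no verdict.
The state is a dict: "time_s": time; "q": joint angles; "qvel": joint speeds; "joint_efforts": joint torques, N m; "position": TCP position; "tool_rot": TCP orientation; "ft_force": force on the tool from outside, world axes, zero at the start; "wrist_torque": the same for the moment, N m; "grip_width": finger opening in m.
Only numpy, scipy, OpenCV 4.12 (cv2) and the standard library are available. Lean on these libraries where they do the work, as an engineer would, in place of code of your own. Each camera call takes 0.05 s, during which the arm holds its last target. There are 200 camera calls.

## Working session

There is one attempt and no reset: what is moved stays moved. The work goes in short steps, Python scripts to look and compute and a tool call to move; the robot and the scene stay as the last step left them, time stands still between calls to the robot, and variables do not carry over. Pictures are saved under pics/ and viewed, about 8 in all and at most 12, crops included, and the job is handed in when it is done.

Besides the shell and the picture viewer there is one more tool, called after "Emit:" as name(argument=value, ...) on one line, values as JSON. arm_command: Moves the arm, as the interface text tells. Its arguments: {"type":"object","properties":{"steps":{"type":"array"},"grip":{"type":"number"},"squeeze":{"type":"number"}},"required":["steps"]}

```bash
mkdir -p pics; ls; cat > h.py <<'E'
import numpy as np, cv2
from rig import env
def ray(c,u,v):
    # c: calibration; returns origin, dir in world
    p=np.array([[(u-c['cx'])/c['fx'],(v-c['cy'])/c['fy']]]);d=p.copy()
    for _ in range(20): p=d/(1+c['k1']*(p**2).sum())
    V=np.array(c['view']);R=V[:3,:3];t=V[:3,3]
    dc=np.array([p[0,0],-p[0,1],-1.]);return -R.T@t,R.T@dc
def onz(c,u,v,z):
    o,d=ray(c,u,v);return o+d*(z-o[2])/d[2]
def proj(c,P):
    V=np.array(c['view']);q=V[:3,:3]@np.array(P)+V[:3,3];x,y=q[0]/-q[2],-q[1]/-q[2]
    s=1+c['k1']*(x*x+y*y);return np.array([c['cx']+c['fx']*x*s,c['cy']+c['fy']*y*s])
E
python3 - <<'E'
from h import *
np.set_printoptions(precision=4,suppress=True)
a=env.get_image('scene');b=env.get_image('top')
cv2.imwrite('scene0.png',a);cv2.imwrite('top0.png',b)
cv2.imwrite('pics/scene.png',cv2.resize(a,(800,600),interpolation=cv2.INTER_CUBIC))
cv2.imwrite('pics/top.png',cv2.resize(b,(800,600),interpolation=cv2.INTER_CUBIC))
for n in('scene','top','wrist'):
    c=env.get_calibration(n);print(n,c['fx'],c['cx'],c['cy'],c['k1'],ray(c,256,192))
print(env.observe())
E
```

```text
pics
scene 438.90769598987356 260.77612800755935 193.99832235632894 -0.0509045328748663 (array([1.2799, 0.0804, 1.3122]), array([-0.516 , -0.0463, -0.8554]))
top 363.9726170102311 263.6754470510676 194.6728203546743 -0.009065793957196127 (array([0.4332, 0.0258, 1.0289]), array([ 0.1354,  0.0198, -0.9908]))
wrist 336.07001133516303 253.81570203423536 194.98729824326 -0.06515790197509982 (array([ 0.2434, -0.5002,  0.3728]), array([-0.2978, -0.0996, -0.9495]))
{'time_s': 0.1, 'q': array([-85.0437,  21.8396,  74.3778,   0.    ,  83.8588, -12.3368]), 'qvel': array([-0.0116, -0.158 , -0.1124, -0.0029,  0.009 , -0.0355]), 'joint_efforts': array([  0.0038, -44.9222, -23.1654,  -0.0002,   0.0037,  -0.    ]), 'position': array([ 0.1635, -0.5249,  0.2215]), 'tool_rot': array([[ 0.2973, -0.9548, -0.0001],
       [-0.9548, -0.2973,  0.0013],
       [-0.0013, -0.0003, -1.    ]]), 'ft_force': array([0.2221, 0.3128, 0.3034]), 'wrist_torque': array([-0.0258,  0.0343, -0.0148]), 'grip_width': 0.08541061270514784}
```

View pics/scene.png

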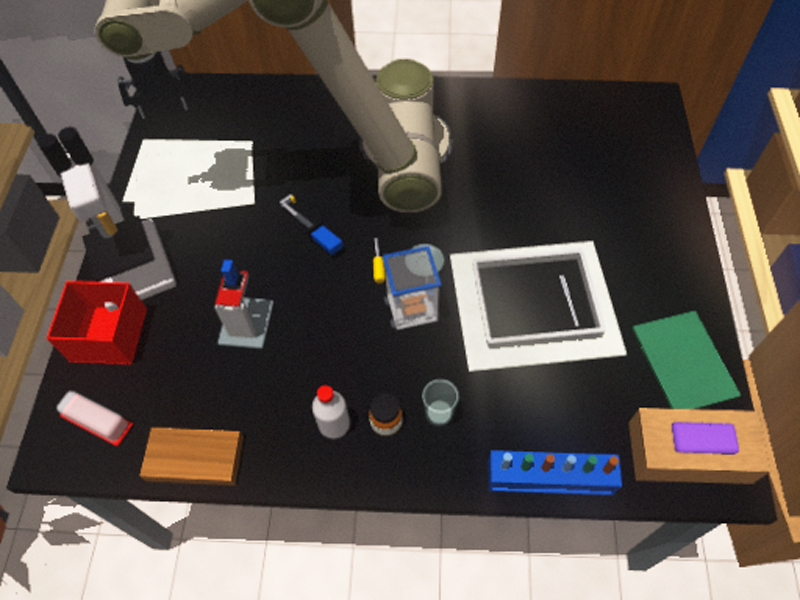

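View pics/top.png

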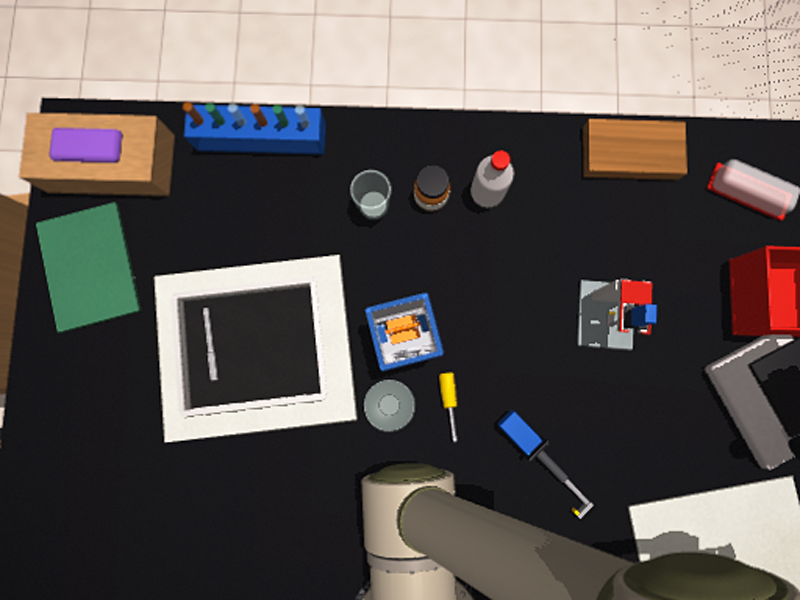

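The top view (800×600) shows the tank rim at about (405,332), the rod and stand at about (635,310), the tray at about (250,348) with the forceps at (210,343), and the petri dish at (388,405). A decoy rod lies at (545,460). Next I'll measure the corners.

```bash
python3 - <<'E'
from h import *
np.set_printoptions(precision=4,suppress=True)
im=cv2.imread('top0.png');c=env.get_calibration('top')
hsv=cv2.cvtColor(im,cv2.COLOR_BGR2HSV)
def comp(mask,x0,y0,x1,y1):
    m=np.zeros_like(mask);s=.64;x0,y0,x1,y1=[int(k*s) for k in(x0,y0,x1,y1)]
    m[y0:y1,x0:x1]=mask[y0:y1,x0:x1];return m
def rect(m,z,name):
    p=cv2.findNonZero(m);r=cv2.minAreaRect(p);b=cv2.boxPoints(r)
    w=np.array([onz(c,*q,z)for q in b]);e1=w[1]-w[0];e2=w[2]-w[1]
    print(name,'px',r,'ctr',w.mean(0)[:2],'L',np.linalg.norm(e1),np.degrees(np.arctan2(e1[1],e1[0])),np.linalg.norm(e2),np.degrees(np.arctan2(e2[1],e2[0])));
blue=cv2.inRange(hsv,(100,110,60),(125,255,255))
red=cv2.inRange(hsv,(0,150,80),(6,255,255))|cv2.inRange(hsv,(174,150,80),(180,255,255))
rect(comp(blue,350,280,460,380),.15,'rim')
rect(comp(blue,600,280,680,350),.20,'handle')
rect(comp(red,600,270,680,345),.144,'red')
gray=cv2.inRange(hsv,(0,0,70),(180,90,255))
rect(comp(gray,560,270,632,360),.01,'stand foot')
rect(comp(gray,198,300,222,388),.02,'forceps')
rect(comp(gray,360,375,420,440),.01,'petri')
rect(comp(gray,140,250,362,450),.0,'white')
dark=255-cv2.inRange(hsv,(0,0,60),(180,255,255))
m=comp(dark,185,290,318,405);rect(m,.014,'pad?')
cv2.imwrite('pics/zoom.png',np.hstack([cv2.resize(im[165:245,220:300],(400,400),interpolation=2),cv2.resize(im[165:245,360:440],(400,400),interpolation=2)]))
E
```

```text
rim px ((258.3795471191406, 211.7422332763672), (42.347686767578125, 42.5003776550293), 75.25643920898438) ctr [0.5056 0.0361] L 0.10357320935057632 -73.43913103898238 0.10298075414524764 -163.97094020180384
handle px ((412.0, 201.5), (13.0, 16.0), 90.0) ctr [ 0.5349 -0.3168] L 0.03706412405661878 -88.33457795343715 0.030122347679816478 178.46180567477847
red px ((406.61669921875, 195.96603393554688), (20.062089920043945, 33.705848693847656), 2.2025980949401855) ctr [ 0.5553 -0.327 ] L 0.0837818464327113 -3.254623619991349 0.04977752754077968 -90.53008777656393
stand foot px ((386.5, 200.5), (45.0, 33.0), 90.0) ctr [ 0.5594 -0.323 ] L 0.09434273129065644 -88.3036464872303 0.12815746614562123 178.80592565669153
forceps px ((133.7461700439453, 219.96925354003906), (46.51302719116211, 4.961389064788818), 82.87498474121094) ctr [0.4836 0.382 ] L 0.013776360491052244 -81.11716757789276 0.1295474737892054 -168.74110076355237
petri px ((249.0, 259.0), (32.0, 32.0), 90.0) ctr [0.3855 0.0597] L 0.0887838083380712 -88.3678998598765 0.0871281214738649 -178.39866116272077
white px ((161.07626342773438, 222.65780639648438), (107.05099487304688, 125.21915435791016), 83.38654327392578) ctr [0.4815 0.3115] L 0.35852512819398424 -81.57641487834586 0.3037432116494555 -170.96833030472152
pad? px ((160.01412963867188, 221.64495849609375), (69.06236267089844, 82.72917175292969), 84.42780303955078) ctr [0.482  0.3106] L 0.23226486419053902 -82.68035316437224 0.19302732675129308 -171.56459300546712
```

View pics/zoom.png

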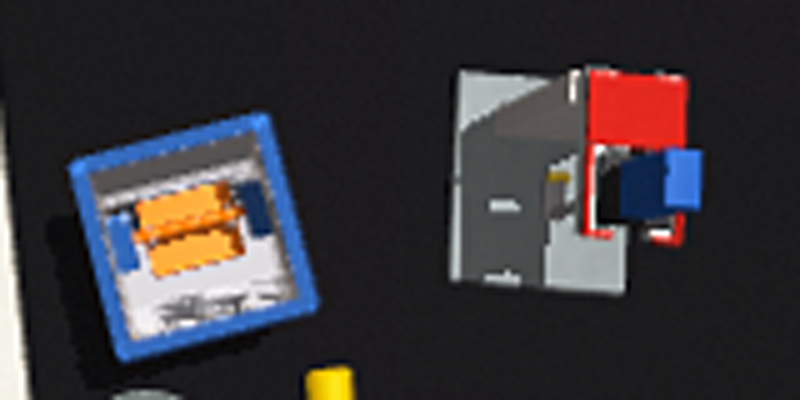

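The zoom confirms the tank is yawed about +16° with its open side towards the robot. The fork opens towards −x, and the light-blue face of the handle top is at about (416.7,201) in original pixels. I'll move above the rod and use the wrist camera.

```bash
python3 - <<'E'
from h import *
c=env.get_calibration('top');print(onz(c,416.7,201,.2))
for u,v in((455,70),(450,280),(625,293)): print(onz(c,360+(u-400)/5,165+v/5,.01))
for u,v in((72,160),(268,115),(318,305),(125,360)): print(onz(c,220+u/5,165+v/5,.15))
E
```

```text
[ 0.53632946 -0.32764474  0.2       ]
[ 0.61925304 -0.27968147  0.01      ]
[ 0.49970398 -0.2757344   0.01      ]
[ 0.49519761 -0.37408343  0.01      ]
[0.53947912 0.09551266 0.15      ]
[0.56437721 0.00075503 0.15      ]
[ 0.47258278 -0.02563342  0.15      ]
[0.44362314 0.06637181 0.15      ]
```

Emit:
arm_command(steps=[{"delta_pos": [0,0,40],"dr": [0,0,0]},{"delta_pos": [0,0,40],"dr": [0,0,0]},{"delta_pos": [37,20,6],"dr": [0,0,-2]},{"delta_pos": [37,20,6],"dr": [0,0,-2]},{"delta_pos": [37,20,6],"dr": [0,0,-2]},{"delta_pos": [37,20,6],"dr": [0,0,-2]},{"delta_pos": [37,20,6],"dr": [0,0,-2]},{"delta_pos": [37,20,6],"dr": [0,0,-2]},{"delta_pos": [37,20,6],"dr": [0,0,-2]},{"delta_pos": [37,20,6],"dr": [0,0,-2]},{"delta_pos": [37,20,0],"dr": [0,0,-2]},{"delta_pos": [37,20,0],"dr": [0,0,-2]},{"delta_pos": [0,0,0],"dr": [0,0,0]},{"delta_pos": [0,0,0],"dr": [0,0,0]}])

```text
time_s: 1.5
position: [0.5339, -0.3246, 0.3492]
tool_rot: [[-0.046, -0.999, -0.001], [-0.999, 0.046, 0.001], [-0.001, 0.001, -1.0]]
ft_force: [0.3, -0.4, -0.2]
grip_width: 0.0853
```

```bash
python3 - <<'E'
from h import *
import json
o=env.observe();c=env.get_calibration('wrist');im=env.get_image('wrist')
print(o['position'],o['tool_rot'],o['ft_force'])
cv2.imwrite('w1.png',im);json.dump({k:np.array(v).tolist() for k,v in c.items()},open('w1.json','w'))
cv2.imwrite('pics/w1.png',cv2.resize(im,(800,600),interpolation=2))
E
```

```text
[ 0.53392258 -0.32463553  0.34922208] [[-4.55078678e-02 -9.98963294e-01 -1.17098630e-03]
 [-9.98963736e-01  4.55070059e-02  7.52449618e-04]
 [-6.98381468e-04  1.20401523e-03 -9.99999031e-01]] [ 0.25672459 -0.43365996 -0.19301089]
```

View pics/w1.png

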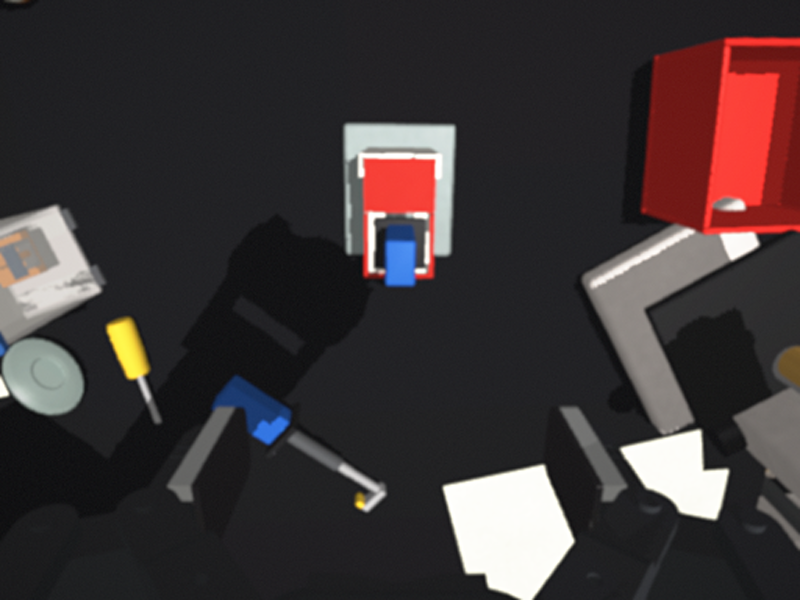

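The wrist view shows the handle's top face at about x 386–415, y 242–286 and the red strips around the collar at x 363–435 (800-px scale).

```bash
python3 - <<'E'
from h import *
import json
c=json.load(open('w1.json'));im=cv2.imread('w1.png');hsv=cv2.cvtColor(im,cv2.COLOR_BGR2HSV)
m=cv2.inRange(hsv,(100,120,170),(125,255,255));m[:, :235]=0;m[:,280:]=0;m[195:]=0
x,y,w,h=cv2.boundingRect(m);print(x,y,w,h)
P=[onz(c,u,v,.2) for u,v in((x,y),(x+w,y),(x+w,y+h),(x,y+h))];print(np.array(P),np.mean(P,0))
r=cv2.minAreaRect(cv2.findNonZero(m));print(r)
s=.64
for n,u,v,z in(('redL',363,278,.144),('redR',435,278,.144),('postTL',362,158,.144),('postTR',436,158,.144),('foot TL',344,124,.01),('foot TR',456,125,.01),('footBR',452,255,.01),('footBL',345,255,.01)): print(n,onz(c,u*s,v*s,z)[:2])
E
```

```text
247 154 19 29
[[ 0.55472499 -0.31953515  0.2       ]
 [ 0.55393552 -0.33676654  0.2       ]
 [ 0.52645175 -0.33581971  0.2       ]
 [ 0.52726597 -0.31810159  0.2       ]] [ 0.54059456 -0.32755575  0.2       ]
((256.0, 168.0), (28.0, 18.0), 90.0)
redL [ 0.51699378 -0.30031254]
redR [ 0.51466223 -0.35105044]
postTL [ 0.5989837  -0.30500194]
postTR [ 0.59676045 -0.35365317]
foot TL [ 0.62218768 -0.28207332]
foot TR [ 0.61679706 -0.38164323]
footBR [ 0.49806859 -0.37633846]
footBL [ 0.50276655 -0.27401701]
```

Emit:
arm_command(steps=[{"delta_pos": [6,-3,-20],"dr": [0,0,0]},{"delta_pos": [0,0,-35],"dr": [0,0,0]},{"delta_pos": [0,0,-35],"dr": [0,0,0]},{"delta_pos": [0,0,-35],"dr": [0,0,0]},{"delta_pos": [0,0,-26],"dr": [0,0,0]},{"delta_pos": [0,0,-20],"dr": [0,0,0]},{"delta_pos": [0,0,0],"dr": [0,0,0]},{"delta_pos": [0,0,0],"dr": [0,0,0]}])

```text
time_s: 2.35
position: [0.539, -0.329, 0.18]
tool_rot: [[-0.049, -0.999, 0.001], [-0.999, 0.049, -0.001], [0.001, -0.001, -1.0]]
ft_force: [-0.5, 1.2, 1.4]
grip_width: 0.0854
```

Emit:
arm_command(steps=[{"delta_pos": [0,0,0],"dr": [0,0,0]},{"delta_pos": [0,0,0],"dr": [0,0,0]},{"delta_pos": [0,0,0],"dr": [0,0,0]},{"delta_pos": [0,0,0],"dr": [0,0,0]},{"delta_pos": [0,0,0],"dr": [0,0,0]},{"delta_pos": [0,0,0],"dr": [0,0,0]},{"delta_pos": [0,0,0],"dr": [0,0,0]},{"delta_pos": [0,0,0],"dr": [0,0,0]}], grip=0, squeeze=60)

```text
time_s: 3.15
position: [0.5396, -0.328, 0.1794]
tool_rot: [[-0.047, -0.999, 0.001], [-0.999, 0.047, -0.0], [0.0, -0.001, -1.0]]
ft_force: [-0.5, 2.5, 5.8]
grip_width: 0.0165
```

Emit:
arm_command(steps=[{"delta_pos": [0,0,5],"dr": [0,0,0]},{"delta_pos": [0,0,5],"dr": [0,0,0]},{"delta_pos": [0,0,5],"dr": [0,0,0]},{"delta_pos": [0,0,0],"dr": [0,0,0]}])

```text
time_s: 3.55
position: [0.5397, -0.3284, 0.1948]
tool_rot: [[-0.047, -0.999, 0.001], [-0.999, 0.047, -0.001], [0.001, -0.001, -1.0]]
ft_force: [-0.3, 0.3, -1.3]
grip_width: 0.0161
```

```bash
python3 - <<'E'
from h import *
im=cv2.imread('top0.png')
cv2.imwrite('pics/tz.png',cv2.resize(im[180:235,230:285],(550,550),interpolation=cv2.INTER_NEAREST))
E
```

```text
(no output)
```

View pics/tz.png

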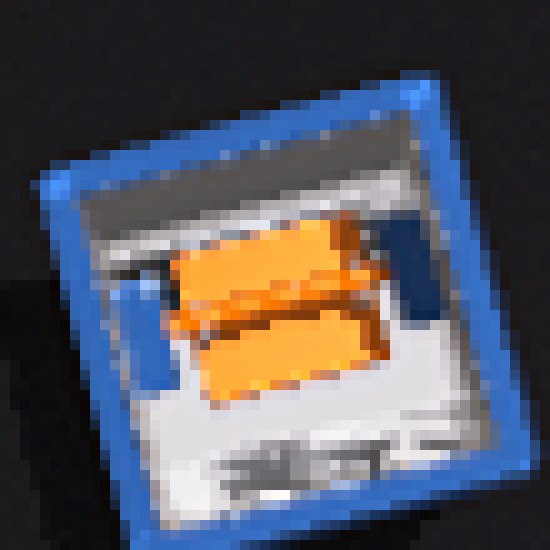

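The crop shows the bar running from (182,318) to (382,272) in 10× pixels. The roof centres are at about (146,337) and (408,270).

```bash
python3 - <<'E'
from h import *
c=env.get_calibration('top')
f=lambda u,v,z:onz(c,229.5+u/10,179.5+v/10,z)[:2]
L,R=f(182,318,.064),f(382,272,.064);print('bar',L,R,(L+R)/2,np.degrees(np.arctan2(*(L-R)[::-1]))-90,np.linalg.norm(L-R))
A,B=f(146,337,.079),f(408,270,.079);d=A-B;print('roof',A,B,(A+B)/2,np.degrees(np.arctan2(d[1],d[0]))-90,np.linalg.norm(d))
yaw=np.radians(16.2);X=np.array([np.cos(yaw),np.sin(yaw)]);Y=np.array([-X[1],X[0]])
print('ledge from roof',(A+B)/2+.003*X,'from rim',np.array([.505,.0348])+.014*X)
led=np.array([.505,.0348])+.014*X
for n,p in(('L',L),('R',R)): print(n,(p-led)@X,(p-led)@Y)
E
```

```text
bar [0.5126523  0.06553869] [0.52645613 0.01274995] [0.51955422 0.03914432] 14.654263039184968 0.05456369611044377
roof [0.50616968 0.07415607] [0.52572922 0.00615562] [0.51594945 0.04015584] 16.047268541794722 0.07075759575625684
ledge from roof [0.51883033 0.04099282] from rim [0.51844411 0.03870588]
L 0.0019242755866248583 0.027383250755948052
R 0.00045242387292405826 -0.027160590195764653
```

Emit:
arm_command(steps=[{"delta_pos": [0,0,30],"dr": [0,0,0]},{"delta_pos": [0,0,35],"dr": [0,0,0]},{"delta_pos": [0,0,35],"dr": [0,0,0]},{"delta_pos": [0,0,35],"dr": [0,0,0]},{"delta_pos": [0,0,25],"dr": [0,0,0]},{"delta_pos": [-10,20,0],"dr": [0,0,2]},{"delta_pos": [-10,30,0],"dr": [0,0,2]},{"delta_pos": [-10,30,0],"dr": [0,0,2]},{"delta_pos": [-10,30,0],"dr": [0,0,2]},{"delta_pos": [-10,30,0],"dr": [0,0,2]},{"delta_pos": [0,0,0],"dr": [0,0,0]},{"delta_pos": [0,0,0],"dr": [0,0,0]}])

```text
time_s: 4.75
position: [0.4894, -0.188, 0.3543]
tool_rot: [[0.127, -0.992, 0.0], [-0.992, -0.127, -0.001], [0.001, -0.0, -1.0]]
ft_force: [-0.6, -1.2, -1.4]
grip_width: 0.0164
```

Good agreement: the ledge is at about (0.5186,0.0395), the bar sits about +1 mm from it, and the yaw is about 16°. Next I'll estimate the shank length from the scene view.

```bash
python3 - <<'E'
from h import *
o=env.observe();c=env.get_calibration('scene');im=env.get_image('scene');p=o['position']
ax=p[:2]+.001*np.array([.992,.127])
def q(off,dz): 
    return proj(c,[ax[0]+off*.992,ax[1]+off*.127,p[2]-.0394-dz])
print('origin',q(0,0),'tube end',q(0,.055),'under105',q(0,.105),q(.0195,.098),'under125',q(0,.125),q(.0195,.118))
u,v=q(0,.08).astype(int);print(u,v)
cv2.imwrite('pics/sc2.png',cv2.resize(im[v-35:v+35,u-35:u+35],(560,560),interpolation=cv2.INTER_NEAREST))
E
```

```text
origin [185.40611956 134.46674054] tube end [188.35581557 145.96974649] under105 [190.86595089 155.7446476 ] [190.52863672 159.54689814] under125 [191.8276354  159.48623982] [191.50642231 163.28543449]
189 150
```

View pics/sc2.png

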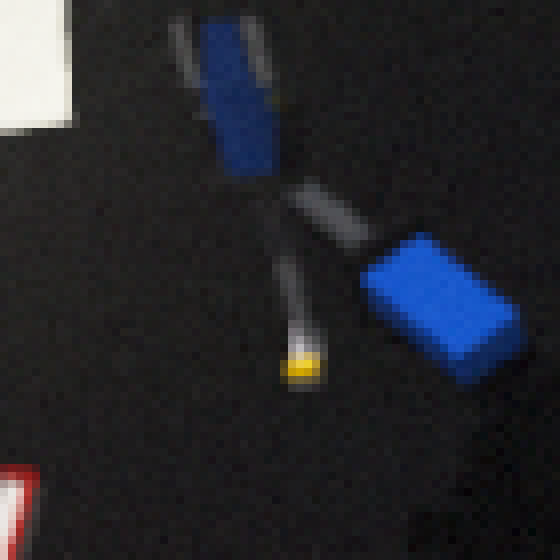

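The yellow tip is centred near (192,160) in the scene image, which suggests the hook underside is about 105–115 mm below the origin. I'll move over the tank and feel for the bar.

Emit:
arm_command(steps=[{"delta_pos": [3,30,0],"dr": [0,0,1.5]},{"delta_pos": [4,40,0],"dr": [0,0,1.5]},{"delta_pos": [4,40,0],"dr": [0,0,1.5]},{"delta_pos": [4,40,0],"dr": [0,0,1.5]},{"delta_pos": [4,40,0],"dr": [0,0,1.5]},{"delta_pos": [2,34,0],"dr": [0,0,1.4]},{"delta_pos": [0,0,0],"dr": [0,0,0]},{"delta_pos": [0,0,0],"dr": [0,0,0]},{"delta_pos": [0,0,0],"dr": [0,0,0]}])

```text
time_s: 5.7
position: [0.5109, 0.0346, 0.3536]
tool_rot: [[0.277, -0.961, -0.001], [-0.961, -0.277, -0.0], [0.0, 0.001, -1.0]]
ft_force: [-0.2, 0.2, -0.8]
grip_width: 0.0163
```

Emit:
arm_command(steps=[{"delta_pos": [-1,2,-20],"dr": [0,0,0]},{"delta_pos": [0,0,-30],"dr": [0,0,0]},{"delta_pos": [0,0,-30],"dr": [0,0,0]},{"delta_pos": [0,0,-25],"dr": [0,0,0]},{"delta_pos": [0,0,-12],"dr": [0,0,0]},{"delta_pos": [0,0,-5],"dr": [0,0,0]},{"delta_pos": [0,0,0],"dr": [0,0,0]},{"delta_pos": [0,0,0],"dr": [0,0,0]},{"delta_pos": [0,0,0],"dr": [0,0,0]}])

```text
time_s: 6.6
position: [0.5099, 0.0376, 0.2329]
tool_rot: [[0.278, -0.96, 0.002], [-0.96, -0.278, -0.0], [0.001, -0.001, -1.0]]
ft_force: [0.1, 0.5, -0.3]
grip_width: 0.0163
```

Emit:
arm_command(steps=[{"delta_pos": [0,0,-1],"dr": [0,0,0]},{"delta_pos": [0,0,-1],"dr": [0,0,0]},{"delta_pos": [0,0,0],"dr": [0,0,0]},{"delta_pos": [0,0,0],"dr": [0,0,0]}])

```text
time_s: 7.0
position: [0.5095, 0.0379, 0.2301]
tool_rot: [[0.279, -0.96, 0.0], [-0.96, -0.279, 0.0], [0.0, -0.0, -1.0]]
ft_force: [0.2, 0.8, -1.7]
grip_width: 0.016
```

Emit:
arm_command(steps=[{"delta_pos": [0,0,-1],"dr": [0,0,0]},{"delta_pos": [0,0,-1],"dr": [0,0,0]},{"delta_pos": [0,0,0],"dr": [0,0,0]},{"delta_pos": [0,0,0],"dr": [0,0,0]}])

```text
time_s: 7.4
position: [0.5095, 0.0379, 0.228]
tool_rot: [[0.279, -0.96, -0.0], [-0.96, -0.279, 0.0], [-0.0, 0.0, -1.0]]
ft_force: [-0.0, 0.4, -2.1]
grip_width: 0.0165
```

Emit:
arm_command(steps=[{"delta_pos": [0,0,-1],"dr": [0,0,0]},{"delta_pos": [0,0,-1],"dr": [0,0,0]},{"delta_pos": [0,0,0],"dr": [0,0,0]},{"delta_pos": [0,0,0],"dr": [0,0,0]}])

```text
time_s: 7.8
position: [0.5095, 0.0379, 0.226]
tool_rot: [[0.279, -0.96, -0.0], [-0.96, -0.279, 0.0], [-0.0, 0.0, -1.0]]
ft_force: [-0.7, 0.4, -1.1]
grip_width: 0.0165
```

Emit:
arm_command(steps=[{"delta_pos": [0,0,-1],"dr": [0,0,0]},{"delta_pos": [0,0,-1],"dr": [0,0,0]},{"delta_pos": [0,0,0],"dr": [0,0,0]},{"delta_pos": [0,0,0],"dr": [0,0,0]}])

```text
time_s: 8.2
position: [0.5095, 0.0379, 0.224]
tool_rot: [[0.279, -0.96, -0.0], [-0.96, -0.279, 0.0], [-0.0, 0.0, -1.0]]
ft_force: [0.1, 0.5, -1.3]
grip_width: 0.0162
```

Emit:
arm_command(steps=[{"delta_pos": [0,0,-1],"dr": [0,0,0]},{"delta_pos": [0,0,-1],"dr": [0,0,0]},{"delta_pos": [0,0,0],"dr": [0,0,0]},{"delta_pos": [0,0,0],"dr": [0,0,0]}])

```text
time_s: 8.6
position: [0.5095, 0.0379, 0.222]
tool_rot: [[0.279, -0.96, -0.0], [-0.96, -0.279, -0.0], [0.0, 0.0, -1.0]]
ft_force: [0.1, 1.3, -1.6]
grip_width: 0.0161
```

Emit:
arm_command(steps=[{"delta_pos": [0,0,-1],"dr": [0,0,0]},{"delta_pos": [0,0,-1],"dr": [0,0,0]},{"delta_pos": [0,0,0],"dr": [0,0,0]},{"delta_pos": [0,0,0],"dr": [0,0,0]}])

```text
time_s: 9.0
position: [0.5096, 0.0379, 0.2203]
tool_rot: [[0.279, -0.96, 0.001], [-0.96, -0.279, -0.0], [0.0, -0.001, -1.0]]
ft_force: [-0.5, -0.1, 1.0]
grip_width: 0.0161
```

Emit:
arm_command(steps=[{"delta_pos": [0,0,-1],"dr": [0,0,0]},{"delta_pos": [0,0,0],"dr": [0,0,0]},{"delta_pos": [0,0,0],"dr": [0,0,0]}])

```text
time_s: 9.3
position: [0.5096, 0.0378, 0.2194]
tool_rot: [[0.279, -0.96, 0.001], [-0.96, -0.279, -0.0], [0.0, -0.001, -1.0]]
ft_force: [0.9, 0.4, 4.9]
grip_width: 0.0163
```

Contact was at TCP z ≈ 0.2209, so the hook underside is TCP z − 0.155 and the shank length is in range. I'll back off, drop beside the bar, and check.

Emit:
arm_command(steps=[{"delta_pos": [0,0,3],"dr": [0,0,0]},{"delta_pos": [0,0,3],"dr": [0,0,0]},{"delta_pos": [-6,-2,0],"dr": [0,0,0]},{"delta_pos": [-7,-2,0],"dr": [0,0,0]},{"delta_pos": [-6,-2,0],"dr": [0,0,0]},{"delta_pos": [0,0,0],"dr": [0,0,0]},{"delta_pos": [0,0,-4],"dr": [0,0,0]},{"delta_pos": [0,0,-4],"dr": [0,0,0]},{"delta_pos": [0,0,-4],"dr": [0,0,0]},{"delta_pos": [0,0,0],"dr": [0,0,0]},{"delta_pos": [0,0,0],"dr": [0,0,0]}])

```text
time_s: 10.4
position: [0.4905, 0.0319, 0.2129]
tool_rot: [[0.279, -0.96, -0.0], [-0.96, -0.279, 0.0], [-0.0, 0.0, -1.0]]
ft_force: [-0.2, 0.3, -1.2]
grip_width: 0.0163
```

Emit:
arm_command(steps=[{"delta_pos": [0,0,-4],"dr": [0,0,0]},{"delta_pos": [0,0,-4],"dr": [0,0,0]},{"delta_pos": [0,0,-4],"dr": [0,0,0]},{"delta_pos": [0,0,-3],"dr": [0,0,0]},{"delta_pos": [0,0,-1.5],"dr": [0,0,0]},{"delta_pos": [0,0,0],"dr": [0,0,0]},{"delta_pos": [0,0,0],"dr": [0,0,0]}])

```text
time_s: 11.1
position: [0.4905, 0.0319, 0.1966]
tool_rot: [[0.279, -0.96, 0.0], [-0.96, -0.279, 0.0], [0.0, -0.0, -1.0]]
ft_force: [-0.3, -0.4, -1.7]
grip_width: 0.016
```

Emit:
arm_command(steps=[{"delta_pos": [3,1,0],"dr": [0,0,0]},{"delta_pos": [3,1,0],"dr": [0,0,0]},{"delta_pos": [3,1,0],"dr": [0,0,0]},{"delta_pos": [0,0,0],"dr": [0,0,0]},{"delta_pos": [0,0,0],"dr": [0,0,0]}])

```text
time_s: 11.6
position: [0.4995, 0.0349, 0.1964]
tool_rot: [[0.279, -0.96, -0.0], [-0.96, -0.279, 0.0], [-0.0, 0.0, -1.0]]
ft_force: [0.4, -0.7, -1.6]
grip_width: 0.0158
```

Emit:
arm_command(steps=[{"delta_pos": [3,1,0],"dr": [0,0,0]},{"delta_pos": [0,0,0],"dr": [0,0,0]}])

```text
time_s: 11.8
position: [0.5028, 0.0359, 0.1965]
tool_rot: [[0.279, -0.96, 0.0], [-0.96, -0.279, 0.0], [0.0, -0.0, -1.0]]
ft_force: [1.1, 0.4, -2.2]
grip_width: 0.0161
```

Emit:
arm_command(steps=[{"delta_pos": [3,1,0],"dr": [0,0,0]},{"delta_pos": [3,1,0],"dr": [0,0,0]},{"delta_pos": [0,0,0],"dr": [0,0,0]},{"delta_pos": [0,0,0],"dr": [0,0,0]}])

```text
time_s: 12.2
position: [0.5085, 0.0379, 0.1964]
tool_rot: [[0.279, -0.96, -0.0], [-0.96, -0.279, 0.0], [-0.0, 0.0, -1.0]]
ft_force: [1.0, 0.5, -1.3]
grip_width: 0.016
```

Emit:
arm_command(steps=[{"delta_pos": [0,0,3],"dr": [0,0,0]},{"delta_pos": [0,0,3],"dr": [0,0,0]},{"delta_pos": [0,0,3],"dr": [0,0,0]},{"delta_pos": [0,0,0],"dr": [0,0,0]},{"delta_pos": [0,0,0],"dr": [0,0,0]}])

```text
time_s: 12.7
position: [0.5085, 0.0378, 0.2056]
tool_rot: [[0.279, -0.96, 0.0], [-0.96, -0.279, -0.0], [0.0, -0.0, -1.0]]
ft_force: [0.2, 0.1, -2.3]
grip_width: 0.0159
```

Emit:
arm_command(steps=[{"delta_pos": [0,0,1.5],"dr": [0,0,0]},{"delta_pos": [0,0,1.5],"dr": [0,0,0]},{"delta_pos": [0,0,1.5],"dr": [0,0,0]},{"delta_pos": [0,0,0],"dr": [0,0,0]},{"delta_pos": [0,0,0],"dr": [0,0,0]},{"delta_pos": [0,0,0],"dr": [0,0,0]}])

```text
time_s: 13.3
position: [0.5084, 0.0379, 0.2099]
tool_rot: [[0.279, -0.96, -0.0], [-0.96, -0.279, 0.0], [-0.0, 0.0, -1.0]]
ft_force: [-0.1, -1.5, -2.8]
grip_width: 0.0162
```

Emit:
arm_command(steps=[{"delta_pos": [0,0,1.5],"dr": [0,0,0]},{"delta_pos": [0,0,1.5],"dr": [0,0,0]},{"delta_pos": [0,0,0],"dr": [0,0,0]},{"delta_pos": [0,0,0],"dr": [0,0,0]}])

```text
time_s: 13.7
position: [0.5085, 0.0379, 0.213]
tool_rot: [[0.279, -0.96, 0.0], [-0.96, -0.279, -0.0], [0.0, 0.0, -1.0]]
ft_force: [1.0, 0.7, -3.5]
grip_width: 0.0163
```

```bash
python3 - <<'E'
from h import *
o=env.observe();a=[]
for _ in range(6): env.get_image('scene');o=env.observe();a.append(o['ft_force'])
print(np.mean(a,0),np.std(a,0),o['position'],o['wrist_torque'])
E
```

```text
[ 0.22004778 -0.06207046 -3.99695416] [0.55789692 0.48044793 0.38694917] [0.50847116 0.03788024 0.2130021 ] [ 0.00595731  0.05974347 -0.04162661]
```

Emit:
arm_command(steps=[{"delta_pos": [0,0,1.5],"dr": [0,0,0]},{"delta_pos": [0,0,1.5],"dr": [0,0,0]},{"delta_pos": [0,0,1],"dr": [0,0,0]},{"delta_pos": [0,0,1],"dr": [0,0,0]},{"delta_pos": [0,0,0],"dr": [0,0,0]},{"delta_pos": [0,0,0],"dr": [0,0,0]}])

```text
time_s: 14.6
position: [0.5085, 0.0379, 0.218]
tool_rot: [[0.279, -0.96, 0.0], [-0.96, -0.279, -0.0], [0.0, 0.0, -1.0]]
ft_force: [0.1, -0.3, -4.2]
grip_width: 0.0159
```

```bash
python3 - <<'E'
from h import *
a=[]
for _ in range(6): env.get_image('scene');o=env.observe();a.append(o['ft_force'])
print(np.mean(a,0),o['position'])
E
```

```text
[ 0.06200396 -0.04133195 -4.2060142 ] [0.50847131 0.03786998 0.21799065]
```

Emit:
arm_command(steps=[{"delta_pos": [-2,-0.6,0],"dr": [0,0,0]},{"delta_pos": [-2,-0.6,0],"dr": [0,0,0]},{"delta_pos": [-2,-0.6,0],"dr": [0,0,0]},{"delta_pos": [-2,-0.6,0],"dr": [0,0,0]},{"delta_pos": [0,0,0],"dr": [0,0,0]}])

```text
time_s: 15.4
position: [0.5002, 0.0354, 0.2181]
tool_rot: [[0.279, -0.96, -0.0], [-0.96, -0.279, 0.0], [-0.0, 0.0, -1.0]]
ft_force: [0.2, -0.8, -4.1]
grip_width: 0.0164
```

Emit:
arm_command(steps=[{"delta_pos": [-2,-0.6,0],"dr": [0,0,0]},{"delta_pos": [-2,-0.6,0],"dr": [0,0,0]},{"delta_pos": [0,0,0],"dr": [0,0,0]}])

```text
time_s: 15.7
position: [0.4962, 0.0342, 0.218]
tool_rot: [[0.279, -0.96, -0.0], [-0.96, -0.279, 0.0], [-0.0, 0.0, -1.0]]
ft_force: [0.0, -0.3, -4.0]
grip_width: 0.0164
```

Forces are unchanged, so I'll continue to about 29 mm total.

Emit:
arm_command(steps=[{"delta_pos": [-2,-0.6,0],"dr": [0,0,0]},{"delta_pos": [-2,-0.6,0],"dr": [0,0,0]},{"delta_pos": [-2,-0.6,0],"dr": [0,0,0]},{"delta_pos": [0,0,0],"dr": [0,0,0]},{"delta_pos": [0,0,0],"dr": [0,0,0]}])

```text
time_s: 16.2
position: [0.4905, 0.0324, 0.2181]
tool_rot: [[0.279, -0.96, 0.0], [-0.96, -0.279, -0.0], [0.0, -0.0, -1.0]]
ft_force: [1.1, -0.1, -4.4]
grip_width: 0.0164
```

Emit:
arm_command(steps=[{"delta_pos": [-2,-0.6,0],"dr": [0,0,0]},{"delta_pos": [-2,-0.6,0],"dr": [0,0,0]},{"delta_pos": [0,0,0],"dr": [0,0,0]}])

```text
time_s: 16.5
position: [0.4862, 0.0312, 0.218]
tool_rot: [[0.279, -0.96, -0.0], [-0.96, -0.279, -0.0], [-0.0, 0.0, -1.0]]
ft_force: [-1.3, 0.5, -3.9]
grip_width: 0.0162
```

Emit:
arm_command(steps=[{"delta_pos": [-2,-0.6,0],"dr": [0,0,0]},{"delta_pos": [-2,-0.6,0],"dr": [0,0,0]},{"delta_pos": [-1.5,-0.4,0],"dr": [0,0,0]},{"delta_pos": [0,0,0],"dr": [0,0,0]},{"delta_pos": [0,0,0],"dr": [0,0,0]}])

```text
time_s: 17.0
position: [0.4809, 0.0297, 0.218]
tool_rot: [[0.279, -0.96, -0.0], [-0.96, -0.279, 0.0], [-0.0, -0.0, -1.0]]
ft_force: [0.2, 0.2, -4.3]
grip_width: 0.0162
```

```bash
python3 - <<'E'
from h import *
im=env.get_image('scene');im2=env.get_image('top');c=env.get_calibration('scene');u,v=proj(c,[.49,.03,.09]).astype(int)
print(u,v,env.observe()['ft_force'])
cv2.imwrite('pics/sc3.png',np.hstack([cv2.resize(im[v-45:v+45,u-45:u+45],(400,400),interpolation=2),cv2.resize(im2[165:245,220:300],(400,400),interpolation=2)]))
E
```

```text
261 178 [ 0.15580086  0.23616785 -4.60981733]
```

View pics/sc3.png

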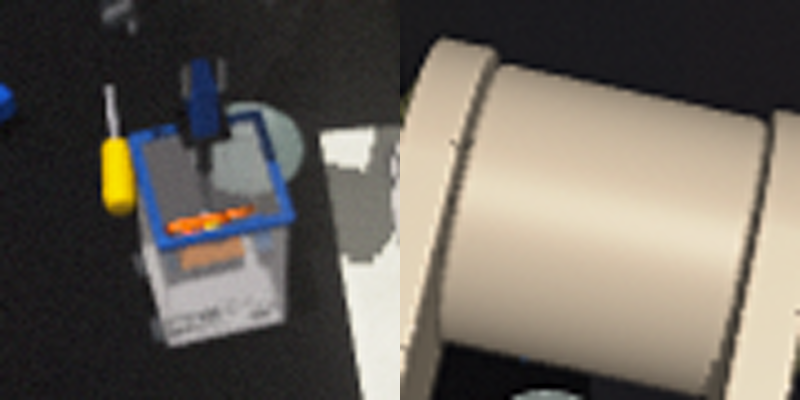

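The hook carries the bar, and the wrist shows about 2.7 N of load. In the crop the bar centre is at about (210,222), i.e. scene pixel (263,183). I'll check that by a ray at bar height.

```bash
python3 - <<'E'
from h import *
c=env.get_calibration('scene');u0,v0=261-45,178-45
for p in((165,228),(210,220),(252,211)):
    q=onz(c,u0+p[0]*.225-.5,v0+p[1]*.225-.5,.073)[:2]
    X=np.array([.96,.279]);Y=np.array([-.279,.96]);d=q-[.5186,.0395];print(q,d@X,d@Y)
E
```

```text
[5.00776386e-01 4.40102133e-04] -0.028008380862655904 -0.03252471367001838
[0.49253649 0.03393857] -0.026572608009844192 0.0019327514682273422
[0.48343857 0.06529021] -0.026559507526690875 0.034568642955934356
```

The bar is 27 mm from the ledge point, inside the 21–34 window, so I'll raise it.

Emit:
arm_command(steps=[{"delta_pos": [0,0,3],"dr": [0,0,0]},{"delta_pos": [0,0,4],"dr": [0,0,0]},{"delta_pos": [0,0,5],"dr": [0,0,0]},{"delta_pos": [0,0,4],"dr": [0,0,0]},{"delta_pos": [0,0,0],"dr": [0,0,0]}])

```text
time_s: 17.6
position: [0.4813, 0.0296, 0.2348]
tool_rot: [[0.279, -0.96, 0.002], [-0.96, -0.279, -0.0], [0.001, -0.001, -1.0]]
ft_force: [-0.1, 0.3, -4.5]
grip_width: 0.016
```

Emit:
arm_command(steps=[{"delta_pos": [0,0,5],"dr": [0,0,0]},{"delta_pos": [0,0,7],"dr": [0,0,0]},{"delta_pos": [0,0,7],"dr": [0,0,0]},{"delta_pos": [0,0,0],"dr": [0,0,0]}])

```text
time_s: 18.0
position: [0.4814, 0.0296, 0.2542]
tool_rot: [[0.279, -0.96, 0.002], [-0.96, -0.279, -0.0], [0.001, -0.002, -1.0]]
ft_force: [-0.0, 0.1, -3.3]
grip_width: 0.0165
```

Emit:
arm_command(steps=[{"delta_pos": [0,0,5],"dr": [0,0,0]},{"delta_pos": [0,0,10],"dr": [0,0,0]},{"delta_pos": [0,0,14],"dr": [0,0,0]},{"delta_pos": [0,0,16],"dr": [0,0,0]},{"delta_pos": [0,0,16],"dr": [0,0,0]},{"delta_pos": [0,0,16],"dr": [0,0,0]},{"delta_pos": [0,0,16],"dr": [0,0,0]},{"delta_pos": [0,0,12],"dr": [0,0,0]},{"delta_pos": [0,0,8],"dr": [0,0,0]},{"delta_pos": [0,0,4],"dr": [0,0,0]},{"delta_pos": [0,0,0],"dr": [0,0,0]},{"delta_pos": [0,0,0],"dr": [0,0,0]}])

```text
time_s: 19.2
position: [0.4808, 0.0297, 0.3695]
tool_rot: [[0.279, -0.96, -0.001], [-0.96, -0.279, 0.0], [-0.0, 0.001, -1.0]]
ft_force: [-0.0, -0.5, -5.5]
grip_width: 0.016
```

Emit:
arm_command(steps=[{"delta_pos": [0,3,0],"dr": [0,0,0]},{"delta_pos": [0,7,0],"dr": [0,0,0]},{"delta_pos": [0,11,0],"dr": [0,0,0]},{"delta_pos": [0,15,0],"dr": [0,0,0]},{"delta_pos": [-1,19,0],"dr": [0,0,0]},{"delta_pos": [-1,19,0],"dr": [0,0,0]},{"delta_pos": [-1,19,0],"dr": [0,0,0]},{"delta_pos": [-1,19,0],"dr": [0,0,0]},{"delta_pos": [-1,19,0],"dr": [0,0,0]},{"delta_pos": [-1,19,0],"dr": [0,0,0]},{"delta_pos": [-1,19,0],"dr": [0,0,0]},{"delta_pos": [-1,19,0],"dr": [0,0,0]},{"delta_pos": [0,19,0],"dr": [0,0,0]},{"delta_pos": [0,19,0],"dr": [0,0,0]},{"delta_pos": [0,15,0],"dr": [0,0,0]},{"delta_pos": [0,11,0],"dr": [0,0,0]},{"delta_pos": [0,7,0],"dr": [0,0,0]},{"delta_pos": [0,3,0],"dr": [0,0,0]},{"delta_pos": [0,0,0],"dr": [0,0,0]},{"delta_pos": [0,0,0],"dr": [0,0,0]}])

```text
time_s: 21.2
position: [0.4731, 0.2912, 0.3701]
tool_rot: [[0.278, -0.961, 0.0], [-0.961, -0.278, -0.0], [0.0, 0.0, -1.0]]
ft_force: [-0.1, -1.0, -3.9]
grip_width: 0.0166
```

Emit:
arm_command(steps=[{"delta_pos": [0,0,-4],"dr": [0,0,0]},{"delta_pos": [0,0,-8],"dr": [0,0,0]},{"delta_pos": [0,0,-12],"dr": [0,0,0]},{"delta_pos": [0,0,-14],"dr": [0,0,0]},{"delta_pos": [0,0,-14],"dr": [0,0,0]},{"delta_pos": [0,0,-14],"dr": [0,0,0]},{"delta_pos": [0,0,-14],"dr": [0,0,0]},{"delta_pos": [0,0,-14],"dr": [0,0,0]},{"delta_pos": [0,0,-12],"dr": [0,0,0]},{"delta_pos": [0,0,-8],"dr": [0,0,0]},{"delta_pos": [0,0,-6],"dr": [0,0,0]},{"delta_pos": [0,0,-4],"dr": [0,0,0]},{"delta_pos": [0,0,0],"dr": [0,0,0]},{"delta_pos": [0,0,0],"dr": [0,0,0]}])

```text
time_s: 22.6
position: [0.4731, 0.2917, 0.2464]
tool_rot: [[0.279, -0.96, 0.001], [-0.96, -0.279, 0.0], [-0.0, -0.001, -1.0]]
ft_force: [-0.1, -0.2, -3.0]
grip_width: 0.0159
```

```bash
python3 - <<'E'
from h import *
im=env.get_image('scene');c=env.get_calibration('scene');u,v=proj(c,[.484,.296,.07]).astype(int)
o=env.observe();print(u,v,o['position'],o['ft_force'])
cv2.imwrite('pics/sc4.png',cv2.resize(im[v-55:v+55,u-70:u+70],(700,550),interpolation=2))
E
```

```text
341 182 [0.47315569 0.29173512 0.24646743] [-0.77758298  0.00465778 -4.14381934]
```

View pics/sc4.png

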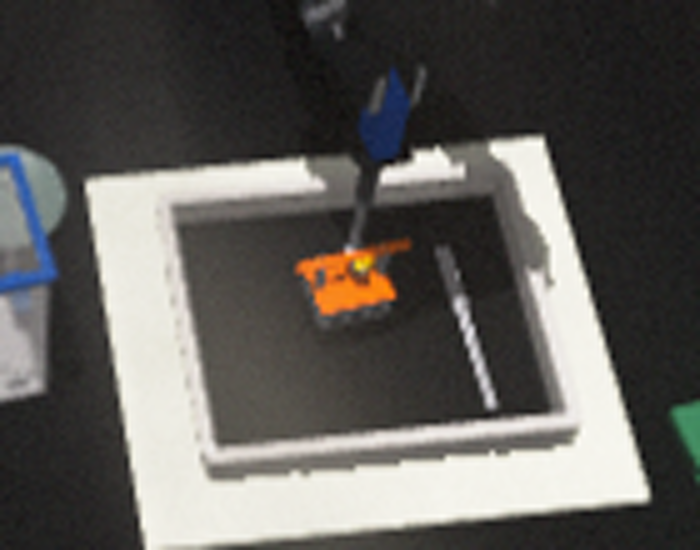

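The cassette hangs level over the pad at about (350,285) in the crop, well clear of the forceps at (465,330). I'll lower it.

Emit:
arm_command(steps=[{"delta_pos": [0,0,-4],"dr": [0,0,0]},{"delta_pos": [0,0,-6],"dr": [0,0,0]},{"delta_pos": [0,0,-6],"dr": [0,0,0]},{"delta_pos": [0,0,-5],"dr": [0,0,0]},{"delta_pos": [0,0,-4],"dr": [0,0,0]},{"delta_pos": [0,0,-3],"dr": [0,0,0]},{"delta_pos": [0,0,0],"dr": [0,0,0]},{"delta_pos": [0,0,0],"dr": [0,0,0]}])

```text
time_s: 23.45
position: [0.4731, 0.2917, 0.2181]
tool_rot: [[0.279, -0.96, 0.0], [-0.96, -0.279, 0.0], [-0.0, -0.0, -1.0]]
ft_force: [-0.1, 0.4, -4.8]
grip_width: 0.0164
```

Emit:
arm_command(steps=[{"delta_pos": [0,0,-1.5],"dr": [0,0,0]},{"delta_pos": [0,0,-1.5],"dr": [0,0,0]},{"delta_pos": [0,0,0],"dr": [0,0,0]},{"delta_pos": [0,0,0],"dr": [0,0,0]}])

```text
time_s: 23.85
position: [0.473, 0.2917, 0.2151]
tool_rot: [[0.279, -0.96, 0.0], [-0.96, -0.279, -0.0], [0.0, -0.0, -1.0]]
ft_force: [-0.2, -0.7, -4.1]
grip_width: 0.0162
```

Emit:
arm_command(steps=[{"delta_pos": [0,0,-1.5],"dr": [0,0,0]},{"delta_pos": [0,0,-1.5],"dr": [0,0,0]},{"delta_pos": [0,0,0],"dr": [0,0,0]},{"delta_pos": [0,0,0],"dr": [0,0,0]}])

```text
time_s: 24.25
position: [0.4731, 0.2917, 0.2122]
tool_rot: [[0.279, -0.96, 0.0], [-0.96, -0.279, 0.0], [0.0, -0.0, -1.0]]
ft_force: [-0.0, -0.1, -1.1]
grip_width: 0.0161
```

Emit:
arm_command(steps=[{"delta_pos": [0,0,-1],"dr": [0,0,0]},{"delta_pos": [0,0,-1],"dr": [0,0,0]},{"delta_pos": [0,0,-1],"dr": [0,0,0]},{"delta_pos": [0,0,0],"dr": [0,0,0]},{"delta_pos": [0,0,0],"dr": [0,0,0]}])

```text
time_s: 24.75
position: [0.473, 0.2917, 0.209]
tool_rot: [[0.279, -0.96, -0.0], [-0.96, -0.279, -0.0], [0.0, 0.0, -1.0]]
ft_force: [0.4, -0.2, -1.0]
grip_width: 0.0161
```

```bash
python3 - <<'E'
from h import *
a=[]
for _ in range(6): env.get_image('scene');o=env.observe();a.append(o['ft_force'])
print(np.mean(a,0),o['position'])
E
```

```text
[ 0.01516195  0.31532187 -1.31158129] [0.47296523 0.29169466 0.20905232]
```

Emit:
arm_command(steps=[{"delta_pos": [0,0,-3],"dr": [0,0,0]},{"delta_pos": [0,0,-3],"dr": [0,0,0]},{"delta_pos": [0,0,-2.5],"dr": [0,0,0]},{"delta_pos": [0,0,0],"dr": [0,0,0]},{"delta_pos": [0,0,0],"dr": [0,0,0]}])

```text
time_s: 25.55
position: [0.473, 0.2917, 0.2005]
tool_rot: [[0.279, -0.96, -0.0], [-0.96, -0.279, -0.0], [0.0, 0.0, -1.0]]
ft_force: [-0.9, -0.1, -1.5]
grip_width: 0.0166
```

Emit:
arm_command(steps=[{"delta_pos": [-3,-0.9,0],"dr": [0,0,0]},{"delta_pos": [-3,-0.9,0],"dr": [0,0,0]},{"delta_pos": [0,0,0],"dr": [0,0,0]},{"delta_pos": [0,0,0],"dr": [0,0,0]}])

```text
time_s: 25.95
position: [0.4669, 0.2899, 0.2007]
tool_rot: [[0.279, -0.96, 0.0], [-0.96, -0.279, 0.0], [-0.0, -0.0, -1.0]]
ft_force: [0.1, 0.2, -1.0]
grip_width: 0.0164
```

No drag, so I'll continue out another 27 mm or so, then go up.

Emit:
arm_command(steps=[{"delta_pos": [-4,-1.2,0],"dr": [0,0,0]},{"delta_pos": [-4,-1.2,0],"dr": [0,0,0]},{"delta_pos": [-4,-1.2,0],"dr": [0,0,0]},{"delta_pos": [-4,-1.2,0],"dr": [0,0,0]},{"delta_pos": [-5,-1.4,0],"dr": [0,0,0]},{"delta_pos": [-5,-1.4,0],"dr": [0,0,0]},{"delta_pos": [0,0,0],"dr": [0,0,0]},{"delta_pos": [0,0,0],"dr": [0,0,0]}])

```text
time_s: 26.75
position: [0.441, 0.2823, 0.2006]
tool_rot: [[0.279, -0.96, 0.0], [-0.96, -0.279, 0.0], [-0.0, -0.0, -1.0]]
ft_force: [-0.5, 0.2, -2.6]
grip_width: 0.0166
```

Emit:
arm_command(steps=[{"delta_pos": [0,0,10],"dr": [0,0,0]},{"delta_pos": [0,0,25],"dr": [0,0,0]},{"delta_pos": [0,0,35],"dr": [0,0,0]},{"delta_pos": [0,0,35],"dr": [0,0,0]},{"delta_pos": [0,0,35],"dr": [0,0,0]},{"delta_pos": [0,0,15],"dr": [0,0,0]},{"delta_pos": [0,0,0],"dr": [0,0,0]}])

```text
time_s: 27.45
position: [0.4415, 0.2825, 0.3583]
tool_rot: [[0.279, -0.96, 0.005], [-0.96, -0.279, 0.002], [-0.0, -0.005, -1.0]]
ft_force: [-0.5, -0.4, -0.9]
grip_width: 0.0159
```

```bash
python3 - <<'E'
from h import *
im=env.get_image('scene');c=env.get_calibration('scene');u,v=proj(c,[.484,.296,.07]).astype(int)
o=env.observe();print(u,v,o['position'],o['ft_force'],o['q'])
cv2.imwrite('pics/sc5.png',cv2.resize(im[v-55:v+55,u-70:u+70],(700,550),interpolation=2))
E
```

```text
341 182 [0.44112389 0.28231186 0.35620591] [ 0.54776557  0.39175171 -2.32624693] [1.96536016e+01 1.56731089e+01 6.17629558e+01 1.92767394e-04
 1.02462106e+02 9.34647403e+01]
```

View pics/sc5.png

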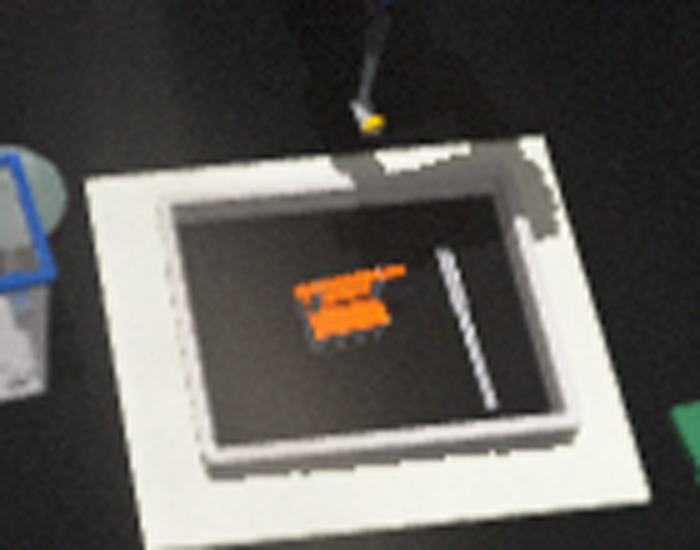

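The cassette stands upright on the pad at crop (350,305), clear of the forceps, with the hook away. I'll return the rod.

Emit:
arm_command(steps=[{"delta_pos": [3,-15,0],"dr": [0,0,-1]},{"delta_pos": [5,-28,0],"dr": [0,0,-1]},{"delta_pos": [6,-36,0],"dr": [0,0,-1]},{"delta_pos": [6,-36,0],"dr": [0,0,-1]},{"delta_pos": [6,-36,0],"dr": [0,0,-1]},{"delta_pos": [6,-36,0],"dr": [0,0,-1]},{"delta_pos": [6,-36,0],"dr": [0,0,-1]},{"delta_pos": [6,-36,0],"dr": [0,0,-1]},{"delta_pos": [6,-36,0],"dr": [0,0,-1]},{"delta_pos": [6,-36,0],"dr": [0,0,-1]},{"delta_pos": [6,-36,0],"dr": [0,0,-1]},{"delta_pos": [6,-36,0],"dr": [0,0,-1]},{"delta_pos": [6,-36,0],"dr": [0,0,-1]},{"delta_pos": [6,-36,0],"dr": [0,0,-1]},{"delta_pos": [6,-36,0],"dr": [0,0,-1]},{"delta_pos": [6,-36,0],"dr": [0,0,-1]},{"delta_pos": [4,-36,0],"dr": [0,0,-1]},{"delta_pos": [1,-20,0],"dr": [0,0,-1]},{"delta_pos": [0,0,0],"dr": [0,0,0]},{"delta_pos": [0,0,0],"dr": [0,0,0]}])

```text
time_s: 29.5
position: [0.5374, -0.321, 0.3544]
tool_rot: [[-0.032, -0.999, -0.002], [-0.999, 0.032, 0.002], [-0.002, 0.002, -1.0]]
ft_force: [-0.6, 0.5, -0.8]
grip_width: 0.0163
```

Emit:
arm_command(steps=[{"delta_pos": [1,-7,0],"dr": [0,0,-0.9]},{"delta_pos": [0,0,0],"dr": [0,0,0]},{"delta_pos": [0,0,0],"dr": [0,0,0]},{"delta_pos": [0,0,0],"dr": [0,0,0]}])

```text
time_s: 29.9
position: [0.539, -0.3272, 0.3557]
tool_rot: [[-0.047, -0.999, 0.0], [-0.999, 0.047, -0.0], [0.0, -0.0, -1.0]]
ft_force: [0.4, -0.5, -1.6]
grip_width: 0.016
```

```bash
python3 - <<'E'
from h import *
im=env.get_image('scene');c=env.get_calibration('scene');o=env.observe();print(o['position'],o['tool_rot'][:,0])
u,v=proj(c,[.54,-.328,.2]).astype(int)
print(u,v,[proj(c,[.539+d,-.328,.1995]) for d in(0,.022)])
cv2.imwrite('pics/sc6.png',cv2.resize(im[v-40:v+60,u-50:u+50],(600,600),interpolation=2))
E
```

```text
[ 0.53902838 -0.32730811  0.35569867] [-4.66575313e-02 -9.98910941e-01  7.70021614e-05]
144 169 [array([144.42732926, 169.43046143]), array([143.13794532, 175.39098311])]
```

View pics/sc6.png

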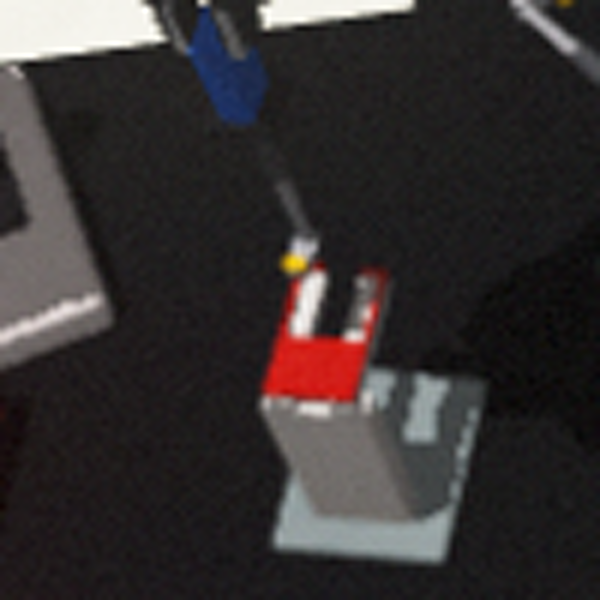

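The hook is poised over the fork gap: yellow tip at (294,262), fork gap at (340,300). I'll lower straight down and check forces.

Emit:
arm_command(steps=[{"delta_pos": [0,-0.7,-15],"dr": [0,0,0]},{"delta_pos": [0,0,-20],"dr": [0,0,0]},{"delta_pos": [0,0,-15],"dr": [0,0,0]},{"delta_pos": [0,0,-5],"dr": [0,0,0]},{"delta_pos": [0,0,-4],"dr": [0,0,0]},{"delta_pos": [0,0,-4],"dr": [0,0,0]},{"delta_pos": [0,0,0],"dr": [0,0,0]},{"delta_pos": [0,0,0],"dr": [0,0,0]}])

```text
time_s: 30.75
position: [0.5391, -0.3285, 0.293]
tool_rot: [[-0.047, -0.999, 0.001], [-0.999, 0.047, -0.001], [0.001, -0.001, -1.0]]
ft_force: [0.3, -0.4, -1.3]
grip_width: 0.016
```

Emit:
arm_command(steps=[{"delta_pos": [0,0,-3],"dr": [0,0,0]},{"delta_pos": [0,0,0],"dr": [0,0,0]}])

```text
time_s: 30.95
position: [0.5389, -0.3284, 0.2893]
tool_rot: [[-0.047, -0.999, -0.0], [-0.999, 0.047, 0.0], [-0.0, 0.0, -1.0]]
ft_force: [0.8, 0.0, -2.2]
grip_width: 0.0163
```

Emit:
arm_command(steps=[{"delta_pos": [0,0,-10],"dr": [0,0,0]},{"delta_pos": [0,0,-15],"dr": [0,0,0]},{"delta_pos": [0,0,-15],"dr": [0,0,0]},{"delta_pos": [0,0,-15],"dr": [0,0,0]},{"delta_pos": [0,0,-15],"dr": [0,0,0]},{"delta_pos": [0,0,-15],"dr": [0,0,0]},{"delta_pos": [0,0,-12],"dr": [0,0,0]},{"delta_pos": [0,0,-5],"dr": [0,0,0]},{"delta_pos": [0,0,0],"dr": [0,0,0]},{"delta_pos": [0,0,0],"dr": [0,0,0]}])

```text
time_s: 31.95
position: [0.5392, -0.3286, 0.1881]
tool_rot: [[-0.047, -0.999, 0.001], [-0.999, 0.047, -0.001], [0.001, -0.001, -1.0]]
ft_force: [0.2, 0.6, -1.5]
grip_width: 0.0161
```

Emit:
arm_command(steps=[{"delta_pos": [0,0,-2],"dr": [0,0,0]},{"delta_pos": [0,0,-2],"dr": [0,0,0]},{"delta_pos": [0,0,0],"dr": [0,0,0]},{"delta_pos": [0,0,0],"dr": [0,0,0]}])

```text
time_s: 32.35
position: [0.539, -0.3285, 0.1836]
tool_rot: [[-0.047, -0.999, 0.0], [-0.999, 0.047, -0.0], [0.0, -0.0, -1.0]]
ft_force: [-0.2, -0.0, -1.4]
grip_width: 0.0161
```

Emit:
arm_command(steps=[{"delta_pos": [0,0,-1],"dr": [0,0,0]},{"delta_pos": [0,0,-1],"dr": [0,0,0]},{"delta_pos": [0,0,0],"dr": [0,0,0]},{"delta_pos": [0,0,0],"dr": [0,0,0]}])

```text
time_s: 32.75
position: [0.539, -0.3284, 0.1815]
tool_rot: [[-0.047, -0.999, -0.0], [-0.999, 0.047, 0.0], [-0.0, 0.0, -1.0]]
ft_force: [0.2, -0.3, -2.0]
grip_width: 0.0163
```

Emit:
arm_command(steps=[{"delta_pos": [0,0,-1],"dr": [0,0,0]},{"delta_pos": [0,0,-0.7],"dr": [0,0,0]},{"delta_pos": [0,0,0],"dr": [0,0,0]},{"delta_pos": [0,0,0],"dr": [0,0,0]}])

```text
time_s: 33.15
position: [0.539, -0.3284, 0.1798]
tool_rot: [[-0.047, -0.999, -0.0], [-0.999, 0.047, 0.0], [-0.0, 0.0, -1.0]]
ft_force: [-0.1, 0.7, -0.6]
grip_width: 0.0161
```

Emit:
arm_command(steps=[{"delta_pos": [0,0,-0.6],"dr": [0,0,0]},{"delta_pos": [0,0,0],"dr": [0,0,0]},{"delta_pos": [0,0,0],"dr": [0,0,0]}])

```text
time_s: 33.45
position: [0.539, -0.3284, 0.1795]
tool_rot: [[-0.047, -0.999, 0.0], [-0.999, 0.047, -0.0], [0.0, -0.0, -1.0]]
ft_force: [-0.1, 0.8, 1.9]
grip_width: 0.0164
```

Seated: contact at the same height as at pick-up. I'll open the gripper and retreat upward.

Emit:
arm_command(steps=[{"delta_pos": [0,0,0],"dr": [0,0,0]},{"delta_pos": [0,0,0],"dr": [0,0,0]},{"delta_pos": [0,0,0],"dr": [0,0,0]},{"delta_pos": [0,0,0],"dr": [0,0,0]},{"delta_pos": [0,0,0],"dr": [0,0,0]},{"delta_pos": [0,0,0],"dr": [0,0,0]},{"delta_pos": [0,0,0],"dr": [0,0,0]},{"delta_pos": [0,0,0],"dr": [0,0,0]}], grip=1)

```text
time_s: 34.25
position: [0.539, -0.3284, 0.1792]
tool_rot: [[-0.047, -0.999, 0.0], [-0.999, 0.047, -0.0], [0.0, -0.0, -1.0]]
ft_force: [-0.6, 0.1, 0.1]
grip_width: 0.0855
```

Emit:
arm_command(steps=[{"delta_pos": [0,0,5],"dr": [0,0,0]},{"delta_pos": [0,0,15],"dr": [0,0,0]},{"delta_pos": [0,0,30],"dr": [0,0,0]},{"delta_pos": [0,0,35],"dr": [0,0,0]},{"delta_pos": [0,0,35],"dr": [0,0,0]},{"delta_pos": [0,0,35],"dr": [0,0,0]},{"delta_pos": [-30,-20,15],"dr": [0,0,0]},{"delta_pos": [-40,-20,0],"dr": [0,0,0]},{"delta_pos": [-40,-20,0],"dr": [0,0,0]},{"delta_pos": [-30,-20,0],"dr": [0,0,0]},{"delta_pos": [0,0,0],"dr": [0,0,0]},{"delta_pos": [0,0,0],"dr": [0,0,0]}])

```text
time_s: 35.45
position: [0.3986, -0.4087, 0.3497]
tool_rot: [[-0.049, -0.999, 0.001], [-0.999, 0.049, -0.0], [0.0, -0.001, -1.0]]
ft_force: [-0.2, 0.2, -0.8]
grip_width: 0.0858
```

```bash
python3 - <<'E'
from h import *
a=env.get_image('top');s=env.get_image('scene');o=env.observe();print(o['time_s'],o['position'],o['grip_width'])
big=np.vstack([cv2.resize(s[60:330],(512,270)),a[60:330]]);cv2.imwrite('pics/fin.png',big)
c=env.get_calibration('top')
b=cv2.imread('top0.png')
for n,(x0,y0,x1,y1) in {'petri':(230,240,270,280),'forceps':(125,190,145,250),'beaker+jar+washer':(220,90,335,142),'probe':(275,235,300,290),'handle':(395,180,425,215),'tank':(230,185,286,238)}.items():
    print(n,np.abs(a[y0:y1,x0:x1].astype(int)-b[y0:y1,x0:x1]).mean())
E
```

```text
35.55 [ 0.39963259 -0.40797515  0.34940147] 0.08558081364524724
petri 0.7929166666666667
forceps 0.7719444444444444
beaker+jar+washer 0.868561872909699
probe 0.919030303030303
handle 5.185714285714286
tank 10.483378256963162
```

View pics/fin.png

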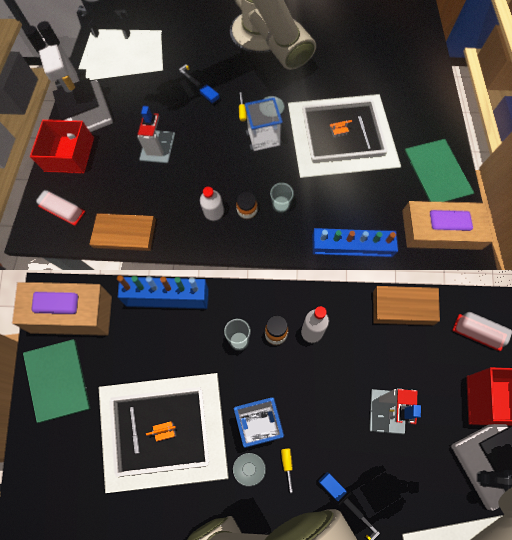

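The cassette stands on the pad, the tank is empty, the rod is upright in its stand, and the loose items haven't moved. Handing in.

```bash
python3 -c "
from rig import env
env.close_job()"
```

```text
the job is handed in; nothing more can be done
```

The job is handed in at about 35.6 s of robot time. I hooked the cassette out of the tank, stood it upright on the black pad near its centre, and put the rod back in its stand.

**Forces:** I felt for the bar from above, and that gave the hook length. The highest force I read was about 6 N, when the hook rested on the bar. The cassette's weight on the hook was about 2.7 N. The readings stayed level while I drew it out and raised it. These are readings at the end of each move, so a brief peak between them would not show.

**Last checks:**
- **Cassette:** the final pictures show it upright on the pad, clear of the forceps, with the tank empty.
- **Rod:** it stands upright in the stand. Contact came at the same height as at pick-up, about 0.1795 m at the tool.
- **Bench items:** the petri dish, forceps, beaker, jar, washer and probe show no change between the first and last top pictures.
- **Differences:** the picture area around the rod handle changed a little. I put this down to the arm's shadow or a millimetre of play in the seat, but did not measure it. The gripper read 16 mm across the handle instead of the 18 mm given, though the pictures gave about 17.5 mm.

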